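# Tip the practice jaws out of the tilt-out bin

## Task

Empty the blue tilt-out bin under the clear canopy into the white tray before it: pull the bin forward until its yellow rear bar has come out within reach, then carry it over by that, gently and without letting it slam, fully home against its stop, so that all three pink jaw models slide out. Leave the bin at its stop and all three models at rest in the tray, and do not disturb the tray, the jar, the cup or the spatula.

Things in the scene. Friction and masses are not known exactly. Their poses are not given: they have to be found in the camera images.
- dispenser: White fixed bench dispenser; stands within 16 by 17 cm at the robot's right, its front facing roughly to the robot's left (world +y), give or take 20 degrees. Origin on the table under the bin's hinge line, -x points out of its front, where the bin tips; y along the hinge. Pedestal x 0 to 115, 226 wide, 155 high; side cheeks 8 thick at y +-109 (x 0 to 90, up to 240 high); rear posts at x 109, y +-107, carry the canopy (mm).
- canopy_edge (a point): Middle of the lower front edge of the clear canopy: 378 mm above the table, 70 mm in front of the hinge line. The flat canopy (255 mm wide, top 394 mm) runs from here 185 mm back over the bin. Because of it the bin's bars are reached only with the tool leaning to the front (fingers pointing down and in toward the dispenser's +x), some 25 to 50 degrees from vertical.
- bin (a joint): Tilt of the blue bin: 0 upright and closed (start), growing as it tips forward (to the dispenser's -x); rigid stop at 1.92 rad. Stiff hinge (friction about 0.9 N m, 5 to 8 N at a bar, which can be mistaken for the stop); the bin stays where it is left. Bin 97 mm deep, 188 wide, 125 high, walls 4, open top, front wall flaring forward by 20 degrees. Weight 0.3 to 0.65 kg.
- bin_hinge (a point): Middle of the hinge line, 175 mm above the table, which runs along the dispenser's y axis; it turns with the bin, so its axes are the bin's: z up along the bin, -x to its front when closed.
- front_bar (a point): Middle of the round steel front bar, 12 mm thick, 100 mm long along y, held by a post at each end 45 mm off the front wall, near its lip. In the bin's axes it lies at x -92, z +122 mm from the hinge (153 mm from it). It can be pulled by this bar to about 1.15 rad; beyond that the bin's lip comes against the gripper.
- rear_bar (a point): Middle of the round yellow rear bar, 12 mm thick, 100 mm long along y, on two posts 35 mm above the rear wall's rim. In the bin's axes at x +95, z +160 mm from the hinge (186 mm from it). Deep under the canopy when closed, it comes within reach from the front once the bin is past about 1.05 rad; it ends 183 mm in front of the hinge line, about 210 mm above the table.
- tray: White open tray, 200 mm (x) by 270 mm (y), 35 mm high, walls 5 mm, loose (0.7 kg) on the table before the dispenser. Origin: centre of its underside. Already in the right place to catch the models.
- model0: One of three alike pink jaw models with white teeth, 64 x 50 x 28 mm, about 70 g, at first side by side on the bin's floor. Origin: centre of its underside. They slide out as the bin nears its stop (a jog against the stop frees one that sticks) and take a few seconds to settle.
- model1: One of three alike pink jaw models with white teeth, 64 x 50 x 28 mm, about 70 g, at first side by side on the bin's floor. Origin: centre of its underside. They slide out as the bin nears its stop (a jog against the stop frees one that sticks) and take a few seconds to settle.
- model2: One of three alike pink jaw models with white teeth, 64 x 50 x 28 mm, about 70 g, at first side by side on the bin's floor. Origin: centre of its underside. They slide out as the bin nears its stop (a jog against the stop frees one that sticks) and take a few seconds to settle.
- jar: Bystander: small glass jar with a brass-coloured cap, 48 mm across, 55 mm high, upright; origin at its foot.
- cup: Bystander: paper cup, 72 mm across, 85 mm high, upright; origin at its foot.
- spatula: Bystander: 170 mm spatula lying on the table; origin at its underside.

How it is judged:
On the way, in this order (a step that is already met when the one before it is completed fails the run):
1. the bin is pulled forward to at least 0.9 rad (value of joint bin between 0.9 and 1.5 rad), for 0.1 s.
2. the bin is tipped fully to its stop (at least 1.85 rad) (value of joint bin above 1.85 rad), for 0.2 s.
At the end, for the whole second after the job is handed in: The bin stands at its stop (at least 1.85 rad), and all three models lie at rest (under 0.05 m/s) in the tray: origins inside its outline (within 100 mm of its centre in x, 135 mm in y) and less than 60 mm above its underside (value of joint bin above 1.85 rad and linear speed of tray below 0.02 m/s and x of model0 in the frame of tray between -0.1 and 0.1 m and y of model0 in the frame of tray between -0.135 and 0.135 m and z of model0 in the frame of tray between -0.005 and 0.06 m and linear speed of each of model0, model1, model2 below 0.05 m/s and x of model1 in the frame of tray between -0.1 and 0.1 m and y of model1 in the frame of tray between -0.135 and 0.135 m and z of model1 in the frame of tray between -0.005 and 0.06 m and x of model2 in the frame of tray between -0.1 and 0.1 m and y of model2 in the frame of tray between -0.135 and 0.135 m and z of model2 in the frame of tray between -0.005 and 0.06 m); the robot touches nothing.
It fails at once if a bystander (jar, cup or spatula) is moved by more than 30 mm (distance of any of jar, cup, spatula from where it was at the start of the episode above 0.03 m).
It fails at once if the tray is moved by more than 40 mm (distance of tray from where it was at the start of the episode above 0.04 m).
It fails at once if the bin is let slam: it turns faster than 2.5 rad/s (velocity of joint bin above 2.5 rad/s).
It also fails if it takes over 58 s, if anything falls off the work surface, if the arm or the gripper's body presses on something with over 40 N, if the wrist force passes 120 N, or if a joint passes its speed limit or range.

## Robot

A 6-joint arm with a two-finger parallel gripper is mounted at the origin on the work surface. World frame = base frame: x ahead of the robot, y to its left, z up, the work surface at z = 0. Lengths are in m, angles in rad, forces in N, time in s.
With the tool pointing down it reaches from about 0.375 to 0.9 m from the base axis. Payload 3.1 kg.
Tool frame: the origin (TCP) lies on the centre line of the jaws, within the pads' length; the fingertips stand 8 mm ahead of it and the grasp point (between the pads) lies 11 mm behind it; z points along the fingers, y is the line along which they close (so a half turn about z gives the same grasp; the last joint's range is limited). The gripper opens to 85 mm and grips with 20 to 120 N. Pads are 22 mm wide; open, the fingers measure 114 mm over their backs; the gripper's body (76 mm by 85 mm) begins 54 mm behind the grasp point. The pads swing forward as they close: fully open they stand 13 mm farther back than shut.
Start: joints at [-0.178, 0.527, 1.433, -0, 1.181, -0.178], TCP at [0.625, 0, 0.239] pointing down, gripper open.
Joint ranges: [-3.08, 3.08], [-0.75, 2.2], [0.22, 2.44], [-1.43, 4.57], [0, 2.65], [-2.85, 2.85]. Speed limits (rad/s): [2.79, 2.79, 3.14, 3.14, 3.14, 3.14].

## Interface

Orientations are given as a unit quaternion [x, y, z, w].
In Python, from station import * gives the robot as it stands.
- The arm moves only by the tool play_rows, never from a script. Its argument "rows" is a list of rows, each a list of 3 entries, a list of its own where there are three numbers: the turn, a rotation vector about the tool's x, y, z in degrees, then the shift along the tool's x, y, z in mm, then the closure, from 0 (fully open) to 1 (shut). In form: [[[ax, ay, az], [dx, dy, dz], jaw], ...]. A call has 1 to 12 rows; each row shifts and turns the commanded pose from where the row before left it, along the tool's axes as they then stand; what a row does not reach is not made up. A row lasts 1/12 s, in which the tool goes at most 41.7 mm and 7.16 degrees, less where a joint would pass 70% of its speed; a pose out of reach is approached as far as the arm can. A call with a gripper value outside its range is refused whole. The fingers move at their own pace and stop on an object; "grip_force" is the grip in N (left out, the last holds). Time passes only in rows, so rows that do not move let the fingers close. It gives the time, the measured TCP pose, the force, the opening and the grip force at its end, in the units of the state.
- sense(): the state, without advancing time (a new reading comes with each control period).
- snapshot(name): name is "scene" or "side" or "wrist"; returns (picture, depth): 420x560x3 uint8, red, green, blue; 420x560 float32, m along the optical axis (not along the pixel's ray), 0 where there is no reading.
- get_calibration(name): a dict with "vfov" (degrees; the focal length in pixels is half the picture's height over the tangent of half this angle, whatever the lens; pixels are square), "cx", "cy" (the principal point, pixels), "xyz" and "attitude" of the camera in the world. Camera axes: x right, y down, z forward; pixel columns grow to the right and rows downward; lengths in m; the calibration is good to about 2 mm. A picture is of the moment at which its call begins: read the wrist's pose just before it. get_calibration takes no time and is no camera call; for the wrist camera it gives the pose at the moment of the call.
- sign_off(): hands the job in; it is judged then, once.
The state is a dict: "t": time; "q": joint angles; "qd": joint speeds; "tau": joint torques, N m; "tcp_pos": TCP position; "tool_rot": TCP orientation; "force": force on the tool from outside, world axes, zero at the start; "ft_torque": the same for the moment, N m; "finger_gap": opening from 0.0 (shut) to 1.0 (fully open); "gripper_force": force on a finger pad.
Only numpy, scipy, OpenCV 4.12 (cv2) and the standard library are available. Lean on these libraries where they do the work, as an engineer would, in place of code of your own. Each camera call takes 0.05 s, during which the arm holds its last target. There are 200 camera calls.

## Working session

There is one attempt and no reset: what is moved stays moved. The work goes in short steps, Python scripts to look and compute and a tool call to move; the robot and the scene stay as the last step left them, time stands still between calls to the robot, and variables do not carry over. Pictures are saved under pics/ and viewed, at most 10 in all, crops included, and the job is handed in when it is done.

Besides the shell and the picture viewer there is one more tool, called by a JSON object that holds its "fn" and its "kwargs", one argument or row to a line. play_rows: Moves the arm, as the interface text tells. Its arguments: {"type":"object","properties":{"rows":{"type":"array","items":{"type":"array"}},"grip_force":{"type":"number"}},"required":["rows"]}

```bash
mkdir -p pics; cat > h.py <<'E'
import numpy as np, cv2
from station import *
from scipy.spatial.transform import Rotation as R
def K(c,h=420): return (h/2)/np.tan(np.radians(c['vfov'])/2)
def Rc(c):
    a=np.array(c['attitude'],float)
    return R.from_quat(a).as_matrix() if a.size==4 else a.reshape(3,3)
def pts(c,d):
    v,u=np.mgrid[:d.shape[0],:d.shape[1]]; f=K(c)
    p=np.dstack([(u-c['cx'])/f*d,(v-c['cy'])/f*d,d])
    return p@Rc(c).T+np.array(c['xyz'])
E
python3 - <<'E'
from h import *
print(sense())
for n in ("scene","side"):
    c=get_calibration(n); im,d=snapshot(n); print(n,c)
    cv2.imwrite(f'pics/{n}0.png',im[:,:,::-1]); np.savez(f'{n}0.npz',im=im,d=d)
    P=pts(c,d); h=cv2.cvtColor(im,cv2.COLOR_RGB2HSV)
    for nm,lo,hi in (("blue",100,125),("yellow",22,34)):
        m=(h[...,0]>=lo)&(h[...,0]<=hi)&(h[...,1]>120)&(d>0); 
        if m.sum(): print(nm,m.sum(),np.percentile(P[m],[2,50,98],axis=0).round(3).tolist())
E
```

```text
{'t': 0.0, 'q': array([-1.78515259e-01,  5.28457748e-01,  1.43391951e+00,  3.03563355e-05,
        1.18141675e+00, -1.78493426e-01]), 'qd': array([-6.18168003e-05,  2.10694989e-03, -9.48429883e-04,  2.00811201e-04,
        5.77772204e-04, -1.28485061e-04]), 'tau': array([ 2.50220628e-04, -4.42344439e+01, -1.78024775e+01, -2.06930472e-04,
        8.36740597e-03,  2.24214921e-05]), 'tcp_pos': array([6.24288725e-01, 1.56505508e-04, 2.38333316e-01]), 'tool_rot': array([ 7.07118157e-01,  7.07094549e-01, -6.16207508e-04, -9.12126761e-04]), 'force': array([0.13589016, 0.45169505, 0.04915815]), 'ft_torque': array([ 0.04211903, -0.0306253 , -0.00312464]), 'gripper_force': 0.0, 'finger_gap': 1.001570716376879}
scene {'vfov': 50.332090579592446, 'cx': 282.17804747397304, 'cy': 202.7220766095291, 'xyz': array([ 1.29399904, -0.70374949,  0.85591185]), 'attitude': array([ 0.81888881,  0.32473823, -0.18005044, -0.43766201])}
blue 1792 [[-1.986, -0.335, -0.55], [0.567, -0.244, 0.241], [0.577, 0.658, 0.301]]
yellow 298 [[-1.783, -0.361, -0.193], [-1.176, 2.24, 0.156], [0.525, 2.286, 0.342]]
side {'vfov': 50.47182329136959, 'cx': 279.55149727179247, 'cy': 208.5796867086804, 'xyz': array([0.09579655, 0.25243906, 0.94022189]), 'attitude': array([-0.49233048,  0.79939892, -0.29765985,  0.1731204 ])}
blue 3082 [[0.38, -0.344, 0.181], [0.404, -0.246, 0.256], [0.572, -0.204, 0.3]]
```

View pics/scene0.png

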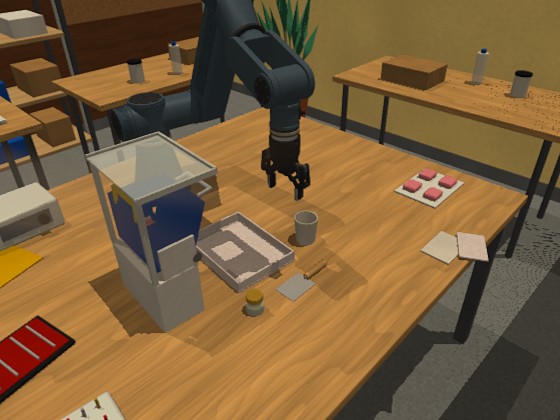

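View pics/side0.png

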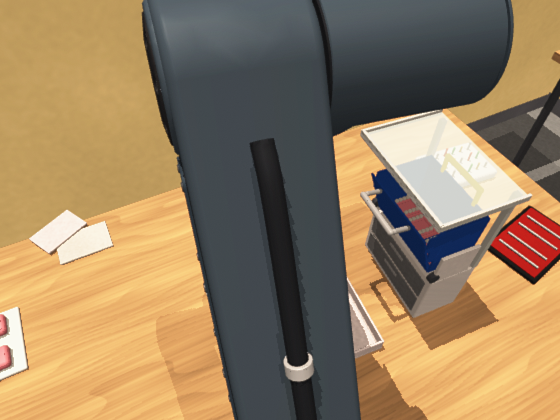

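The scene view shows the dispenser at left (canopy 90–215, 135–200), the tray centre at about (245,250), cup (306,228), jar (255,303) and spatula (300,283). The side view shows the front bar from about (365,195) to (408,238).

```bash
python3 - <<'E'
from h import *
a=np.load('side0.npz');im,d=a['im'],a['d'];c=get_calibration('side');P=pts(c,d)
b=np.load('scene0.npz');im2,d2=b['im'],b['d'];c2=get_calibration('scene');P2=pts(c2,d2)
cv2.imwrite('pics/crops.png',np.hstack([cv2.resize(im[100:320,340:540],(400,440),interpolation=2),cv2.resize(im2[125:325,80:280],(400,440),interpolation=2)])[:,:,::-1])
# front-bar candidates: low saturation, z .285-.315
for nm,I,p,D in(('side',im,P,d),('scene',im2,P2,d2)):
    h=cv2.cvtColor(I,cv2.COLOR_RGB2HSV)
    m=(D>0)&(h[...,1]<90)&(p[...,2]>.283)&(p[...,2]<.315)&(p[...,1]<-.08)&(p[...,1]>-.27)&(p[...,0]>.3)&(p[...,0]<.7)
    v,u=np.nonzero(m)
    print(nm,m.sum()); 
    for k in range(0,len(v),max(1,len(v)//25)): print(u[k],v[k],p[v[k],u[k]].round(3))
    # top-down canopy
    m=(D>0)&(p[...,2]>.37)&(p[...,2]<.405)&(p[...,1]<-.05)&(p[...,1]>-.6)&(p[...,0]>.3)&(p[...,0]<.8)
    if m.sum()>20: print('canopy',m.sum(),cv2.minAreaRect(p[m][:,:2].astype(np.float32)), np.percentile(p[m][:,2],[5,50,95]))
    # tray
    m=(D>0)&(p[...,2]>.028)&(p[...,2]<.042)&(p[...,1]<.15)&(p[...,1]>-.35)&(p[...,0]>.3)&(p[...,0]<.7)
    if m.sum()>20: print('tray rim',m.sum(),cv2.minAreaRect(p[m][:,:2].astype(np.float32)))
E
```

```text
side 520
384 169 [ 0.573 -0.243  0.301]
376 189 [ 0.539 -0.201  0.295]
370 191 [ 0.536 -0.183  0.3  ]
369 192 [ 0.534 -0.179  0.301]
368 193 [ 0.533 -0.177  0.3  ]
367 194 [ 0.534 -0.175  0.297]
365 196 [ 0.526 -0.164  0.304]
366 199 [ 0.521 -0.164  0.301]
367 202 [ 0.515 -0.162  0.299]
372 204 [ 0.504 -0.165  0.304]
372 207 [ 0.5   -0.163  0.3  ]
372 210 [ 0.495 -0.16   0.298]
378 212 [ 0.483 -0.165  0.302]
376 215 [ 0.481 -0.159  0.299]
381 217 [ 0.471 -0.163  0.302]
378 220 [ 0.471 -0.157  0.296]
382 222 [ 0.46  -0.157  0.303]
388 224 [ 0.452 -0.165  0.301]
404 226 [ 0.437 -0.192  0.297]
405 227 [ 0.434 -0.191  0.298]
400 228 [ 0.435 -0.18   0.3  ]
394 229 [ 0.439 -0.169  0.299]
390 230 [ 0.438 -0.158  0.304]
387 231 [ 0.441 -0.155  0.299]
388 232 [ 0.437 -0.155  0.3  ]
393 233 [ 0.433 -0.163  0.297]
canopy 10939 ((0.4786069095134735, -0.27770209312438965), (0.18925189971923828, 0.25798270106315613), 85.49474334716797) [0.38358323 0.38572289 0.3926367 ]
tray rim 632 ((0.4311000108718872, -0.1826866716146469), (0.24634505808353424, 0.2646368741989136), 19.74376678466797)
scene 294

[... 409 characters left out ...]
2 [ 0.52  -0.213  0.3  ]
182 193 [ 0.489 -0.216  0.285]
197 193 [ 0.535 -0.204  0.299]
185 194 [ 0.502 -0.216  0.288]
196 194 [ 0.534 -0.207  0.297]
188 195 [ 0.514 -0.216  0.29 ]
199 195 [ 0.536 -0.2    0.292]
192 196 [ 0.531 -0.217  0.295]
189 197 [ 0.523 -0.22   0.29 ]
188 198 [ 0.519 -0.22   0.286]
199 198 [ 0.559 -0.216  0.302]
199 199 [ 0.561 -0.218  0.301]
200 200 [ 0.566 -0.219  0.301]
201 202 [ 0.57  -0.22   0.297]
canopy 5420 ((0.4787319004535675, -0.2784698009490967), (0.18743896484375, 0.26178213953971863), 85.45306396484375) [0.38481449 0.38716712 0.39386443]
tray rim 895 ((0.5234676599502563, -0.12442836165428162), (0.31969451904296875, 0.46759602427482605), 14.789371490478516)
```

View pics/crops.png

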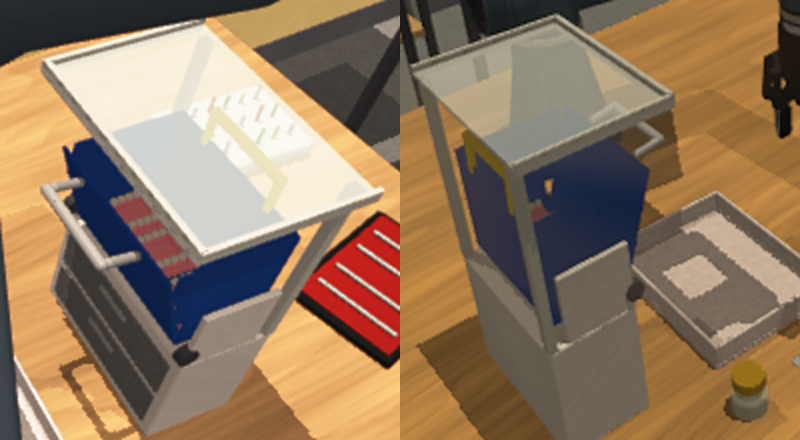

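```bash
cat >> h.py <<'E'
H=np.array([0.480,-0.2555,.175]); f=np.array([.076,.997,0]); f/=np.linalg.norm(f); up=np.array([0,0,1.])
def ori(a,sg):  # lean a deg; sg picks half turn; tool z = fingers
    a=np.radians(a); z=-np.sin(a)*f-np.cos(a)*up
    y=sg*(np.cos(a)*f-np.sin(a)*up); x=np.cross(y,z)
    return np.column_stack([x,y,z])
def front(th): p=th+np.arctan2(92,122); return .153*np.sin(p),.153*np.cos(p)
def rear(th): p=th-np.arctan2(95,160); return .186*np.sin(p),.186*np.cos(p)
def tcp(s,z,Rt,deep=.006,back=0): return H+s*f+z*up+Rt[:,2]*(deep-back)
def go(p0,R0,p1,R1):
    return np.degrees(R.from_matrix(R0.T@R1).as_rotvec()).round(1), (R0.T@(p1-p0)*1000).round(1)
def cur():
    s=sense(); return s['tcp_pos'],R.from_quat(s['tool_rot']).as_matrix(),s
def sz(p): return ((p-H)@f).round(4),(p[2]-H[2]).round(4)
E
python3 - <<'E'
from h import *
p,R0,s=cur(); q=s['q']
Ry=lambda a:R.from_euler('y',a).as_matrix(); Rz=lambda a:R.from_euler('z',a).as_matrix()
C=(Rz(q[0])@Ry(q[1]+q[2])@Rz(q[3])@Ry(q[4])@Rz(q[5])).T@R0
for sg in(1,-1):
  for a in(30,50,60):
    Rt=ori(a,sg)
    for q1,q23 in((-.35,1.6),(-.35,2.0),(-.1,1.9)):
      e=R.from_matrix((Rz(q1)@Ry(q23)).T@Rt@C.T).as_euler('ZYZ'); print(sg,a,q1,q23,e.round(2))
  Rt=ori(30,sg); print(go(p,R0,tcp(*front(0),Rt,back=.1),Rt), tcp(*front(0),Rt,back=.1))
E
```

```text
1 30 -0.35 1.6 [-0.51  1.41 -1.8 ]
1 30 -0.35 2.0 [-0.58  1.07 -1.58]
1 30 -0.1 1.9 [-0.55  1.28 -1.42]
1 50 -0.35 1.6 [-0.86  1.34 -1.73]
1 50 -0.35 2.0 [-0.98  1.1  -1.39]
1 50 -0.1 1.9 [-0.9   1.34 -1.33]
1 60 -0.35 1.6 [-1.04  1.32 -1.68]
1 60 -0.35 2.0 [-1.17  1.14 -1.31]
1 60 -0.1 1.9 [-1.08  1.39 -1.29]
(array([ 24.1, -22.5, -83.5]), array([-116.9, -134.1, -139.9])) [ 0.49057426 -0.11678234  0.37856566]
-1 30 -0.35 1.6 [-0.51  1.41  1.35]
-1 30 -0.35 2.0 [-0.58  1.07  1.57]
-1 30 -0.1 1.9 [-0.55  1.28  1.72]
-1 50 -0.35 1.6 [-0.86  1.34  1.41]
-1 50 -0.35 2.0 [-0.98  1.1   1.75]
-1 50 -0.1 1.9 [-0.9   1.34  1.81]
-1 60 -0.35 1.6 [-1.04  1.32  1.46]
-1 60 -0.35 2.0 [-1.17  1.14  1.84]
-1 60 -0.1 1.9 [-1.08  1.39  1.85]
(array([-22.9, -24.6,  92. ]), array([-116.9, -134.1, -139.9])) [ 0.49057426 -0.11678234  0.37856566]
```

{"fn": "play_rows", "kwargs": {
  "rows": [
    [[0,0,-7],[0,0,-30],0],
    [[0,0,-7],[0,0,-40],0],
    [[0,0,-7],[0,0,-40],0],
    [[0,0,-7],[0,0,-40],0],
    [[0,0,-7],[0,0,0],0.2],
    [[0,0,-7],[0,0,0],0.4],
    [[0,0,-7],[0,0,0],0.55],
    [[0,0,-7],[0,0,0],0.55],
    [[0,0,-7],[0,0,0],0.55],
    [[0,0,-7],[0,0,0],0.55],
    [[0,0,-7],[0,0,0],0.55],
    [[0,0,-7],[0,0,0],0.55]
  ],
  "grip_force": 30
}}

```text
t: 1.1
tcp_pos: [0.6246, 0.0001, 0.3886]
tool_rot: [0.049, 0.999, 0.0, -0.001]
force: [-0.0, 1.2, 0.3]
finger_gap: 0.451
gripper_force: 0.0
```

```bash
python3 - <<'E'
from h import *
p,R0,s=cur(); print(p,s['q'].round(2),s['finger_gap'],s['force'],s['t'])
Rt=ori(32,1); print(go(p,R0,tcp(*front(0),Rt,back=.1),Rt), tcp(*front(0),Rt,back=.1))
E
```

```text
[6.24622765e-01 9.35526687e-05 3.88612843e-01] [-0.18  0.4   1.23 -0.    1.51 -1.65] 0.4511188948634201 [-0.02064374  1.15434021  0.25477806] 1.1
(array([32. , -0.4, -1.2]), array([ 121.9, -126.7,   11.9])) [ 0.49078803 -0.11397807  0.37687579]
```

{"fn": "play_rows", "kwargs": {
  "rows": [
    [[0,0,0],[24,-25,2],0.55],
    [[0,0,0],[24,-25,2],0.55],
    [[0,0,0],[24,-25,2],0.55],
    [[0,0,0],[25,-26,3],0.55],
    [[0,0,0],[25,-26,3],0.55],
    [[6,0,0],[0,0,0],0.55],
    [[6,0,0],[0,0,0],0.55],
    [[7,0,0],[0,0,0],0.55],
    [[7,0,-1],[0,0,0],0.55],
    [[6,0,0],[0,0,0],0.55],
    [[0,0,0],[0,0,0],0.55],
    [[0,0,0],[0,0,0],0.55]
  ]
}}

```text
t: 2.1
tcp_pos: [0.4901, -0.1122, 0.3762]
tool_rot: [0.04, 0.961, -0.274, -0.016]
force: [0.2, -0.4, 0.0]
finger_gap: 0.447
gripper_force: 0.0
```

```bash
python3 - <<'E'
from h import *
p,R0,s=cur(); print(p,s['q'].round(2),s['finger_gap'],s['force'],s['t'])
Rt=ori(32,1); print(go(p,R0,tcp(*front(0),Rt),Rt))
im,d=snapshot('wrist');c=get_calibration('wrist');P=pts(c,d)
cv2.imwrite('pics/w1.png',im[:,:,::-1])
h=cv2.cvtColor(im,cv2.COLOR_RGB2HSV)
S=(P-H)@f; m=(d>0)&(P[...,2]>.28)&(P[...,2]<.31)&(S>.075)&(S<.115)&(abs(P[...,0]-.487)<.04)
print(m.sum(),'s',np.percentile(S[m],[5,50,95]),'z',np.percentile(P[m][:,2],[5,50,95]))
E
```

```text
[ 0.49012779 -0.11224018  0.37623505] [-0.14  0.26  1.6  -0.58  1.3  -1.47] 0.44720285641675744 [ 0.16611643 -0.37257391  0.0420861 ] 2.1
(array([ 0.1, -0.8, -0.2]), array([ -2.1,  -2. , 100.3]))
1946 s [0.088253   0.09450173 0.0974466 ] z [0.29709599 0.30230634 0.30393518]
```

View pics/w1.png

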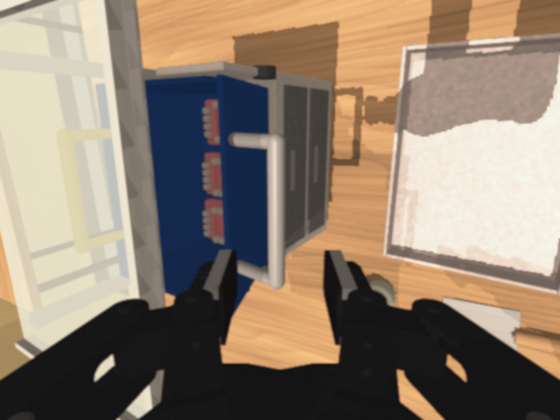

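The wrist view shows the front bar vertical at column 278, rows 140–285, centred between the fingers (columns 225 and 335). I can advance.

{"fn": "play_rows", "kwargs": {
  "rows": [
    [[0,0,0],[0,0,20],0.55],
    [[0,0,0],[0,0,20],0.55],
    [[0,0,0],[0,0,20],0.55],
    [[0,0,0],[0,0,20],0.55],
    [[0,0,0],[0,0,10],0.55],
    [[0,0,0],[0,0,10],0.55],
    [[0,0,0],[0,0,0],0.65],
    [[0,0,0],[0,0,0],0.8],
    [[0,0,0],[0,0,0],0.9],
    [[0,0,0],[0,0,0],1],
    [[0,0,0],[0,0,0],1],
    [[0,0,0],[0,0,0],1]
  ],
  "grip_force": 25
}}

```text
t: 3.15
tcp_pos: [0.4856, -0.1665, 0.2933]
tool_rot: [0.041, 0.96, -0.276, -0.015]
force: [0.6, -4.4, 0.1]
finger_gap: 0.13
gripper_force: 24.6
```

```bash
python3 - <<'E'
from h import *
p,R0,s=cur(); print(p,sz(p),s['finger_gap'],s['gripper_force'],s['force'],s['t'])
# arc rows: theta to 1.12 in 24 rows; lean 32->52
N=24; pp,RR=p,R0; off=R0.T@(p-(H+front(0)[0]*f+front(0)[1]*up)); print('off',off*1000)
al=np.degrees(np.arccos(-R0[2,2])); print('lean',al)
for k in range(1,N+1):
    th=1.12*k/N; Rt=R.from_rotvec(-np.cross(up,f)*0).as_matrix()@ori(32+20*k/N,1); Rt=Rt@(ori(32,1).T@R0)
    s_,z_=front(th); pt=H+s_*f+z_*up+Rt@off
    r=go(pp,RR,pt,Rt); print(r[0].tolist(),r[1].tolist()); pp,RR=pt,Rt
E
```

```text
[ 0.48560076 -0.16651987  0.29332405] (np.float64(0.0891), np.float64(0.1183)) 0.13034081647191642 24.60604190826416 [ 0.62128615 -4.3686812   0.11345506] 3.15
off [ 1.12274161 -0.48962333  4.8403184 ]
lean 32.07652709964429
[0.8, -0.0, 0.0] [0.0, 7.0, 0.8]
[0.8, -0.0, 0.0] [0.0, 7.0, 1.0]
[0.8, -0.0, 0.0] [0.0, 7.0, 1.2]
[0.8, -0.0, 0.0] [0.0, 6.9, 1.5]
[0.8, -0.0, 0.0] [0.0, 6.9, 1.7]
[0.8, -0.0, 0.0] [0.0, 6.8, 1.9]
[0.8, -0.0, 0.0] [0.0, 6.7, 2.1]
[0.8, -0.0, 0.0] [0.0, 6.7, 2.3]
[0.8, -0.0, 0.0] [0.0, 6.6, 2.6]
[0.8, -0.0, 0.0] [0.0, 6.5, 2.8]
[0.8, -0.0, 0.0] [0.0, 6.4, 3.0]
[0.8, -0.0, 0.0] [0.0, 6.3, 3.2]
[0.8, -0.0, 0.0] [0.0, 6.2, 3.4]
[0.8, -0.0, 0.0] [0.0, 6.1, 3.6]
[0.8, -0.0, 0.0] [0.0, 6.0, 3.8]
[0.8, -0.0, 0.0] [-0.0, 5.9, 4.0]
[0.8, -0.0, 0.0] [-0.0, 5.7, 4.2]
[0.8, -0.0, 0.0] [-0.0, 5.6, 4.3]
[0.8, -0.0, 0.0] [-0.0, 5.4, 4.5]
[0.8, -0.0, 0.0] [-0.0, 5.3, 4.7]
[0.8, -0.0, 0.0] [-0.0, 5.1, 4.9]
[0.8, -0.0, 0.0] [-0.0, 5.0, 5.0]
[0.8, -0.0, 0.0] [-0.0, 4.8, 5.2]
[0.8, -0.0, 0.0] [-0.0, 4.6, 5.3]
```

{"fn": "play_rows", "kwargs": {
  "rows": [
    [[0.8,0,0],[0,7,0.8],1],
    [[0.8,0,0],[0,7,1],1],
    [[0.8,0,0],[0,7,1.2],1],
    [[0.8,0,0],[0,6.9,1.5],1],
    [[0.8,0,0],[0,6.9,1.7],1],
    [[0.8,0,0],[0,6.8,1.9],1],
    [[0.8,0,0],[0,6.7,2.1],1],
    [[0.8,0,0],[0,6.7,2.3],1],
    [[0.8,0,0],[0,6.6,2.6],1],
    [[0.8,0,0],[0,6.5,2.8],1],
    [[0.8,0,0],[0,6.4,3],1],
    [[0.8,0,0],[0,6.3,3.2],1]
  ]
}}

```text
t: 4.15
tcp_pos: [0.4897, -0.1166, 0.2281]
tool_rot: [0.04, 0.933, -0.357, -0.018]
force: [-1.2, -0.4, 10.1]
finger_gap: 0.126
gripper_force: 25.5
```

```bash
python3 - <<'E'
from h import *
p,R0,s=cur(); b=p-R0[:,2]*.0048; S,Z=sz(b); print(S,Z,np.hypot(S,Z),'theta',np.arctan2(S,Z)-np.arctan2(92,122),s['finger_gap'],s['gripper_force'],s['force'],s['q'].round(2),s['t'])
E
```

```text
0.1424 0.0566 0.15323615761301246 theta 0.5463523317467893 0.12645703177377973 25.49922913312912 [-1.17471608 -0.44489582 10.08991246] [-0.07  0.51  1.79 -0.87  1.07 -1.03] 4.15
```

Radius 153.2 mm confirms the hinge model, and theta is 0.55. I'll continue along the arc.

{"fn": "play_rows", "kwargs": {
  "rows": [
    [[0.8,0,0],[0,6.2,3.4],1],
    [[0.8,0,0],[0,6.1,3.6],1],
    [[0.8,0,0],[0,6.0,3.8],1],
    [[0.8,0,0],[0,5.9,4.0],1],
    [[0.8,0,0],[0,5.7,4.2],1],
    [[0.8,0,0],[0,5.6,4.3],1],
    [[0.8,0,0],[0,5.4,4.5],1],
    [[0.8,0,0],[0,5.3,4.7],1],
    [[0.8,0,0],[0,5.1,4.9],1],
    [[0.8,0,0],[0,5.0,5.0],1],
    [[0.8,0,0],[0,4.8,5.2],1],
    [[0.8,0,0],[0,4.6,5.3],1]
  ]
}}

```text
t: 5.15
tcp_pos: [0.4904, -0.1085, 0.144]
tool_rot: [0.039, 0.9, -0.433, -0.021]
force: [0.1, 0.4, 6.8]
finger_gap: 0.126
gripper_force: 24.6
```

```bash
python3 - <<'E'
from h import *
p,R0,s=cur(); b=p-R0[:,2]*.0048; S,Z=sz(b); print(S,Z,np.hypot(S,Z),'theta',np.arctan2(S,Z)-np.arctan2(92,122),s['finger_gap'],s['gripper_force'],s['force'],s['q'].round(2),s['t'],'lean',np.degrees(np.arccos(-R0[2,2])))
E
```

```text
0.1511 -0.028 0.15367241131706108 theta 1.1079067320321367 0.12633652342713567 24.58219885826111 [0.05307733 0.42837064 6.80174368] [ 0.01  0.73  1.83 -1.09  1.07 -0.68] 5.15 lean 51.44251198557466
```

{"fn": "play_rows", "kwargs": {
  "rows": [
    [[0,0,0],[0,0,0],0.8],
    [[0,0,0],[0,0,0],0.65],
    [[0,0,0],[0,0,0],0.6],
    [[0,0,0],[0,0,0],0.6],
    [[0,0,0],[0,0,0],0.6],
    [[0,0,0],[0,0,-10],0.6],
    [[0,0,0],[0,0,-20],0.6],
    [[0,0,0],[0,0,-30],0.6],
    [[0,0,0],[0,0,-30],0.6],
    [[0,0,0],[0,0,-30],0.6],
    [[0,0,0],[0,0,0],0.6]
  ]
}}

```text
t: 6.07
tcp_pos: [0.5007, -0.0115, 0.2209]
tool_rot: [0.038, 0.902, -0.43, -0.017]
force: [0.4, -0.2, 0.7]
finger_gap: 0.402
gripper_force: 0.0
```

```bash
python3 - <<'E'
from h import *
p,R0,s=cur(); print(sz(p),s['force'],s['finger_gap'],s['t'])
for n in('scene','side'):
    im,d=snapshot(n);c=get_calibration(n);P=pts(c,d);cv2.imwrite(f'pics/{n}1.png',im[:,:,::-1])
    h=cv2.cvtColor(im,cv2.COLOR_RGB2HSV); S=(P-H)@f
    m=(d>0)&(h[...,0]>=18)&(h[...,0]<=36)&(h[...,1]>90)&(P[...,2]>.25)&(P[...,2]<.4)&(abs(P[...,0]-.49)<.08)&(S>.0)&(S<.2)
    print(n,m.sum())
    if m.sum(): print(np.percentile(S[m],[5,50,95]),np.percentile(P[m],[5,50,95],axis=0).round(3).tolist())
th=1.10;print('expect rear',rear(th)[0],rear(th)[1]+.175)
Rt=ori(45,1)
print(go(p,R0,tcp(*rear(th),Rt,back=.11),Rt),sz(tcp(*rear(th),Rt,back=.11)))
E
```

```text
(np.float64(0.2449), np.float64(0.0459)) [ 0.44863847 -0.22913943  0.70819622] 0.40157819628347463 6.0667
scene 128
[0.01513646 0.05741342 0.09537018] [[0.527, -0.245, 0.319], [0.539, -0.202, 0.385], [0.558, -0.165, 0.388]]
side 503
[0.07234827 0.10415814 0.10975928] [[0.433, -0.183, 0.318], [0.481, -0.152, 0.332], [0.537, -0.144, 0.336]]
expect rear 0.0994598688284386 0.3321742170097557
(array([-6. , -0.3, -0.4]), array([   1.2, -188.9,  -60.3])) (np.float64(0.173), np.float64(0.2307))
```

View pics/side1.png

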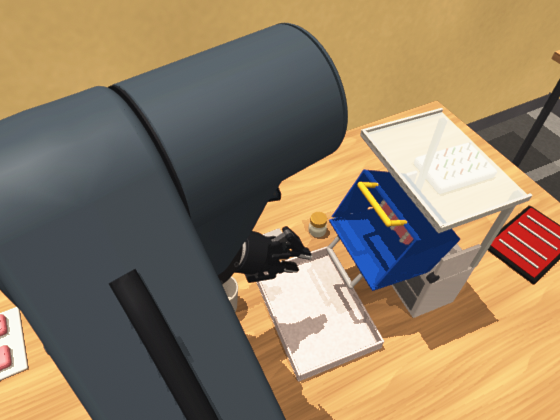

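The side view shows the yellow rear bar, now clear of the canopy, from (363,185) to (395,222). The models are still in the bin and the tray is undisturbed.

{"fn": "play_rows", "kwargs": {
  "rows": [
    [[-1,0,0],[0,-20,-10],0.6],
    [[-1,0,0],[0,-28,-10],0.6],
    [[-1,0,0],[0,-28,-10],0.6],
    [[-1,0,0],[0,-28,-10],0.6],
    [[-1,0,0],[0,-28,-10],0.6],
    [[-1,0,0],[0,-28,-10],0.6],
    [[0,0,0],[0,-15,0],0.6],
    [[0,0,0],[0,-10,0],0.6],
    [[0,0,0],[0,0,0],0.6],
    [[0,0,0],[0,0,0],0.6]
  ]
}}

```text
t: 7.0
tcp_pos: [0.4913, -0.094, 0.3932]
tool_rot: [0.04, 0.922, -0.383, -0.022]
force: [-0.2, 0.5, -0.5]
finger_gap: 0.401
gripper_force: 0.0
```

```bash
python3 - <<'E'
from h import *
p,R0,s=cur(); print(sz(p),s['force'],s['finger_gap'],s['q'].round(2),s['t'])
im,d=snapshot('wrist');c=get_calibration('wrist');P=pts(c,d);cv2.imwrite('pics/w2.png',im[:,:,::-1])
h=cv2.cvtColor(im,cv2.COLOR_RGB2HSV); S=(P-H)@f
m=(d>0)&(h[...,0]>=18)&(h[...,0]<=36)&(h[...,1]>110)&(P[...,2]>.3)&(P[...,2]<.37)&(abs(P[...,0]-.49)<.03)&(S>.07)&(S<.15)
print(m.sum(),'s',np.percentile(S[m],[5,50,95]),'z',np.percentile(P[m][:,2],[5,50,95]))
k=np.sqrt(((P[m]-c['xyz'])**2).sum(1)).mean(); v=P[m].mean(0); v=v+(v-c['xyz'])/np.linalg.norm(v-c['xyz'])*.005
print('centre est',sz(v),v)
for b in ((.102,.156),sz(v)):
  Rt=ori(45,1); print(go(p,R0,tcp(*b,Rt),Rt))
E
```

```text
(np.float64(0.1619), np.float64(0.2182)) [-0.20843239  0.46481466 -0.51250502] 0.40140251880049954 [-0.    0.31  1.6  -0.8   1.4  -1.28] 7.0
1497 s [0.10299621 0.10857696 0.11063482] z [0.32737695 0.33311006 0.33513407]
centre est (np.float64(0.1045), np.float64(0.1539)) [ 0.49037669 -0.15146695  0.32891493]
(array([-0.2, -1. , -0.2]), array([-2.5,  1.9, 92.3]))
(array([-0.2, -1. , -0.2]), array([-2.5,  5.1, 92. ]))
```

View pics/w2.png

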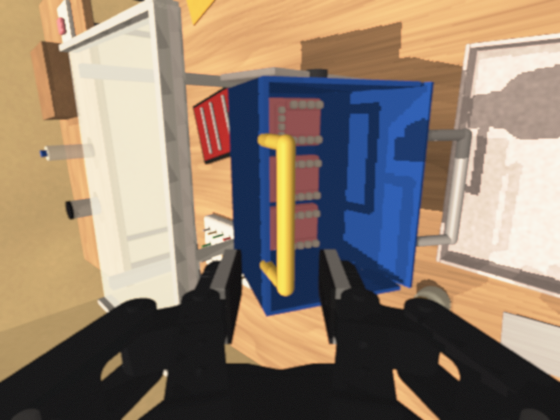

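The wrist view shows the yellow bar at column 286, rows 140–290, between the fingers. Its radius of 186 mm matches the text, giving theta of about 1.13. I'll advance and grip.

{"fn": "play_rows", "kwargs": {
  "rows": [
    [[0,0,0],[-1,3,20],0.6],
    [[0,0,0],[-1,2,20],0.6],
    [[0,0,0],[0,0,20],0.6],
    [[0,0,0],[0,0,12],0.6],
    [[0,0,0],[0,0,10],0.6],
    [[0,0,0],[0,0,10],0.6],
    [[0,0,0],[0,0,0],0.7],
    [[0,0,0],[0,0,0],0.8],
    [[0,0,0],[0,0,0],0.9],
    [[0,0,0],[0,0,0],1],
    [[0,0,0],[0,0,0],1],
    [[0,0,0],[0,0,0],1]
  ]
}}

```text
t: 8.05
tcp_pos: [0.4885, -0.155, 0.3263]
tool_rot: [0.04, 0.922, -0.384, -0.02]
force: [0.0, -1.9, -2.2]
finger_gap: 0.126
gripper_force: 24.7
```

```bash
python3 - <<'E'
from h import *
p,R0,s=cur(); b=p-R0[:,2]*.006; S,Z=sz(b); print(S,Z,np.hypot(S,Z),s['finger_gap'],s['gripper_force'],s['force'],s['t'])
t0=np.arctan2(S,Z)+np.arctan2(95,160); print('theta',t0)
N=24; pp,RR=p,R0; b0=rear(t0); off=R0.T@(p-(H+b0[0]*f+b0[1]*up)); print('off',off*1000)
A=np.array([ori(45,1).T@R0])[0]
for k in range(1,N+1):
    th=t0+(1.92-t0)*k/N; Rt=ori(45+12*k/N,1)@A
    s_,z_=rear(th); pt=H+s_*f+z_*up+Rt@off
    r=go(pp,RR,pt,Rt); print(r[0].tolist(),r[1].tolist()); pp,RR=pt,Rt
E
```

```text
0.1051 0.1555 0.18768660048069494 0.12648908209762427 24.720160961151123 [ 0.0366356  -1.93258492 -2.2322696 ] 8.05
theta 1.1301681227645726
off [-0.85267941 -0.36256844  4.31856515]
[0.5, -0.0, 0.0] [0.0, 6.0, -1.1]
[0.5, -0.0, 0.0] [0.0, 6.0, -0.9]
[0.5, -0.0, 0.0] [0.0, 6.0, -0.8]
[0.5, -0.0, 0.0] [0.0, 6.0, -0.6]
[0.5, -0.0, 0.0] [0.0, 6.1, -0.5]
[0.5, -0.0, 0.0] [0.0, 6.1, -0.4]
[0.5, -0.0, 0.0] [0.0, 6.1, -0.2]
[0.5, -0.0, 0.0] [0.0, 6.1, -0.1]
[0.5, -0.0, 0.0] [0.0, 6.1, 0.1]
[0.5, -0.0, 0.0] [0.0, 6.1, 0.2]
[0.5, -0.0, 0.0] [0.0, 6.1, 0.4]
[0.5, -0.0, 0.0] [0.0, 6.1, 0.5]
[0.5, -0.0, 0.0] [0.0, 6.0, 0.7]
[0.5, -0.0, 0.0] [0.0, 6.0, 0.8]
[0.5, -0.0, 0.0] [0.0, 6.0, 1.0]
[0.5, -0.0, 0.0] [0.0, 6.0, 1.1]
[0.5, -0.0, 0.0] [0.0, 5.9, 1.3]
[0.5, -0.0, 0.0] [0.0, 5.9, 1.4]
[0.5, -0.0, 0.0] [0.0, 5.9, 1.6]
[0.5, -0.0, 0.0] [0.0, 5.8, 1.7]
[0.5, -0.0, 0.0] [0.0, 5.8, 1.8]
[0.5, -0.0, 0.0] [-0.0, 5.8, 2.0]
[0.5, -0.0, 0.0] [-0.0, 5.7, 2.1]
[0.5, -0.0, 0.0] [-0.0, 5.7, 2.3]
```

{"fn": "play_rows", "kwargs": {
  "rows": [
    [[0.5,0,0],[0,6,-1.1],1],
    [[0.5,0,0],[0,6,-0.9],1],
    [[0.5,0,0],[0,6,-0.8],1],
    [[0.5,0,0],[0,6,-0.6],1],
    [[0.5,0,0],[0,6.1,-0.5],1],
    [[0.5,0,0],[0,6.1,-0.4],1],
    [[0.5,0,0],[0,6.1,-0.2],1],
    [[0.5,0,0],[0,6.1,-0.1],1],
    [[0.5,0,0],[0,6.1,0.1],1],
    [[0.5,0,0],[0,6.1,0.2],1],
    [[0.5,0,0],[0,6.1,0.4],1],
    [[0.5,0,0],[0,6.1,0.5],1]
  ],
  "grip_force": 30
}}

```text
t: 9.05
tcp_pos: [0.4927, -0.1032, 0.275]
tool_rot: [0.039, 0.901, -0.432, -0.022]
force: [-1.7, 0.4, 5.2]
finger_gap: 0.125
gripper_force: 31.1
```

```bash
python3 - <<'E'
from h import *
p,R0,s=cur(); b=p-R0[:,2]*.0043; S,Z=sz(b); print(S,Z,np.hypot(S,Z),'theta',np.arctan2(S,Z)+np.arctan2(95,160),s['finger_gap'],s['gripper_force'],s['force'],s['q'].round(2),s['t'])
E
```

```text
0.1561 0.1027 0.18685422125282586 theta 1.524690680940655 0.12518114899160349 31.115339398384094 [-1.71866037  0.44427434  5.21849284] [ 0.02  0.5   1.75 -0.96  1.24 -0.97] 9.05
```

{"fn": "play_rows", "kwargs": {
  "rows": [
    [[0.5,0,0],[0,6,0.7],1],
    [[0.5,0,0],[0,6,0.8],1],
    [[0.5,0,0],[0,6,1],1],
    [[0.5,0,0],[0,6,1.1],1],
    [[0.5,0,0],[0,5.9,1.3],1],
    [[0.5,0,0],[0,5.9,1.4],1],
    [[0.5,0,0],[0,5.9,1.6],1],
    [[0.5,0,0],[0,5.8,1.7],1],
    [[0.5,0,0],[0,5.8,1.8],1],
    [[0.5,0,0],[0,5.8,2],1],
    [[0.5,0,0],[0,5.7,2.1],1],
    [[0,0,0],[0,4,1.6],1]
  ]
}}

```text
t: 10.05
tcp_pos: [0.4947, -0.077, 0.208]
tool_rot: [0.037, 0.879, -0.474, -0.024]
force: [0.0, 2.4, 6.5]
finger_gap: 0.124
gripper_force: 31.8
```

```bash
python3 - <<'E'
from h import *
p,R0,s=cur(); b=p-R0[:,2]*.0043; S,Z=sz(b); print(S,Z,np.hypot(S,Z),'theta',np.arctan2(S,Z)+np.arctan2(95,160),s['finger_gap'],s['gripper_force'],s['force'],s['q'].round(2),s['t'])
im,d=snapshot('scene');cv2.imwrite('pics/s3.png',im[:,:,::-1])
im2,d=snapshot('side');cv2.imwrite('pics/s3b.png',np.hstack([cv2.resize(im2[130:390,200:460],(400,400)),cv2.resize(im[120:320,80:280],(400,400))])[:,:,::-1])
E
```

```text
0.1827 0.0354 0.18609795807584778 theta 1.9152188880784258 0.12378088622911065 31.829987168312073 [0.02000171 2.41455571 6.53892352] [ 0.1   0.66  1.77 -1.04  1.25 -0.75] 10.05
```

View pics/s3b.png

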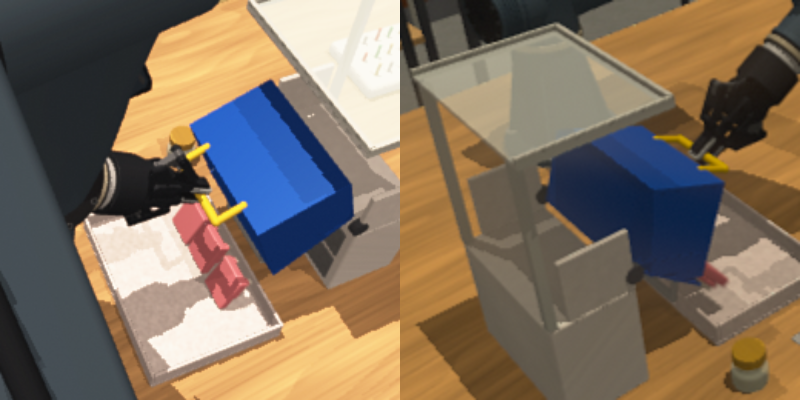

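Bin is at about 1.915 rad, and all three models (left half, near (195,225), (208,250), (230,285)) are sliding out over the lip. Next I'll press gently to confirm the stop, and let them settle.

{"fn": "play_rows", "kwargs": {
  "rows": [
    [[0,0,0],[0,2,0.8],1],
    [[0,0,0],[0,2,0.8],1],
    [[0,0,0],[0,1,0.4],1],
    [[0,0,0],[0,0,0],1],
    [[0,0,0],[0,0,0],1],
    [[0,0,0],[0,0,0],1],
    [[0,0,0],[0,0,0],1],
    [[0,0,0],[0,0,0],1],
    [[0,0,0],[0,0,0],1],
    [[0,0,0],[0,0,0],1],
    [[0,0,0],[0,0,0],1],
    [[0,0,0],[0,0,0],1]
  ]
}}

```text
t: 11.15
tcp_pos: [0.4947, -0.0771, 0.2073]
tool_rot: [0.038, 0.878, -0.477, -0.023]
force: [-1.5, 4.2, 15.1]
finger_gap: 0.127
gripper_force: 32.6
```

```bash
python3 - <<'E'
from h import *
p,R0,s=cur(); b=p-R0[:,2]*.0043; S,Z=sz(b); print(S,Z,np.hypot(S,Z),'theta',np.arctan2(S,Z)+np.arctan2(95,160),s['finger_gap'],s['gripper_force'],s['force'],s['t'])
for n in('side','scene'):
    im,d=snapshot(n); P=pts(get_calibration(n),d); h=cv2.cvtColor(im,cv2.COLOR_RGB2HSV)
    m=(d>0)&((h[...,0]<8)|(h[...,0]>168))&(h[...,1]>80)&(P[...,0]>.35)&(P[...,0]<.6)&(P[...,1]>-.25)&(P[...,1]<.1)&(P[...,2]>0)
    S=(P-H)@f
    nn,l,st,ce=cv2.connectedComponentsWithStats(m.astype(np.uint8))
    print(n,[(st[i,4],P[l==i].mean(0).round(3).tolist(),S[l==i].min().round(3),S[l==i].max().round(3),P[l==i][:,2].max().round(3)) for i in range(1,nn) if st[i,4]>15])
E
```

```text
0.1826 0.0346 0.18584918616986196 theta 1.919342515237462 0.12717394988302766 32.636161744594574 [-1.5452102   4.24858131 15.11750113] 11.15
side [(np.int32(1593), [0.48, -0.117, 0.035], np.float64(0.086), np.float64(0.164), np.float64(0.06))]
scene [(np.int32(238), [0.553, -0.134, 0.038], np.float64(0.099), np.float64(0.159), np.float64(0.092))]
```

Stop confirmed: 15 N with no further travel. I'll relax the push, open a little and retreat.

{"fn": "play_rows", "kwargs": {
  "rows": [
    [[0,0,0],[0,-2,-1],1],
    [[0,0,0],[0,-2,-0.5],0.85],
    [[0,0,0],[0,0,0],0.75],
    [[0,0,0],[0,0,0],0.7],
    [[0,0,0],[0,0,0],0.7],
    [[0,0,0],[0,0,0],0.7],
    [[0,0,0],[0,0,-6],0.7],
    [[0,0,0],[0,0,-12],0.7],
    [[0,0,0],[0,0,-25],0.7],
    [[0,0,0],[0,0,-30],0.7],
    [[0,0,0],[0,0,-30],0.7],
    [[0,0,0],[0,0,-10],0.7]
  ]
}}

```text
t: 12.25
tcp_pos: [0.5048, 0.0201, 0.2725]
tool_rot: [0.037, 0.88, -0.473, -0.021]
force: [0.5, -0.5, -0.2]
finger_gap: 0.304
gripper_force: 0.0
```

{"fn": "play_rows", "kwargs": {
  "rows": [
    [[0,0,0],[0,-20,-20],0.7],
    [[0,0,0],[0,-25,-20],0.7],
    [[0,0,0],[0,-25,-10],0.7],
    [[0,0,0],[0,0,0],0.7],
    [[0,0,0],[0,0,0],0.7],
    [[0,0,0],[0,0,0],0.7],
    [[0,0,0],[0,0,0],0.7],
    [[0,0,0],[0,0,0],0.7],
    [[0,0,0],[0,0,0],0.7],
    [[0,0,0],[0,0,0],0.7],
    [[0,0,0],[0,0,0],0.7],
    [[0,0,0],[0,0,0],0.7]
  ]
}}

```text
t: 13.25
tcp_pos: [0.504, 0.0198, 0.3557]
tool_rot: [0.037, 0.879, -0.474, -0.024]
force: [-0.1, -0.1, 0.4]
finger_gap: 0.303
gripper_force: 0.0
```

```bash
python3 - <<'E'
from h import *
p,R0,s=cur(); print(p,s['force'],s['t'])
for n in('side','scene','wrist'):
    im,d=snapshot(n); P=pts(get_calibration(n),d); h=cv2.cvtColor(im,cv2.COLOR_RGB2HSV); S=(P-H)@f
    if n=='side': a=im
    if n=='wrist': cv2.imwrite('pics/fin.png',np.hstack([cv2.resize(im,(400,400)),cv2.resize(a[130:390,200:460],(400,400))])[:,:,::-1])
    m=(d>0)&((h[...,0]<8)|(h[...,0]>168))&(h[...,1]>80)&(P[...,0]>.35)&(P[...,0]<.6)&(P[...,1]>-.25)&(P[...,1]<.1)&(P[...,2]>0)
    nn,l,st,ce=cv2.connectedComponentsWithStats(m.astype(np.uint8))
    print(n,[(int(st[i,4]),P[l==i].mean(0).round(3).tolist(),np.percentile(S[l==i],[3,97]).round(3),np.percentile(P[l==i][:,2],98).round(3)) for i in range(1,nn) if st[i,4]>15])
    m=(d>0)&(h[...,0]>=20)&(h[...,0]<=34)&(h[...,1]>130)&(P[...,2]>.17)&(P[...,2]<.3)&(abs(P[...,0]-.49)<.04)&(S>.14)&(S<.22)
    if m.sum(): print('bar',S[m].mean(),P[m][:,2].mean()-.175,'xmid',P[m][:,0].mean())
    m=(d>0)&(h[...,1]<60)&(P[...,2]>.028)&(P[...,2]<.042)&(P[...,1]>-.3)&(P[...,1]<.12)&(P[...,0]>.3)&(P[...,0]<.68)
    print('tray s',np.percentile(S[m],[1,99]),np.percentile(P[m][:,0],[1,99])) if m.sum() else 0
E
```

```text
[0.50404351 0.0198154  0.3556861 ] [-0.11728257 -0.08337564  0.44515448] 13.25
side [(1588, [0.48, -0.117, 0.035], array([0.112, 0.16 ]), np.float64(0.056))]
bar 0.18430545809763912 0.038832458789674895 xmid 0.4844729731416687
tray s [-0.0448769   0.30228079] [0.34501383 0.61259174]
scene [(238, [0.553, -0.134, 0.037], array([0.104, 0.156]), np.float64(0.056))]
bar 0.17858558826631127 0.03934612635163551 xmid 0.4888315492544852
tray s [-0.03516807  0.36052159] [0.38736334 0.62969665]
wrist [(6826, [0.486, -0.117, 0.036], array([0.115, 0.161]), np.float64(0.056))]
bar 0.18657938761248802 0.03797425291859621 xmid 0.4885696239794422
tray s [0.09460355 0.2858663 ] [0.34549772 0.67276436]
```

View pics/fin.png

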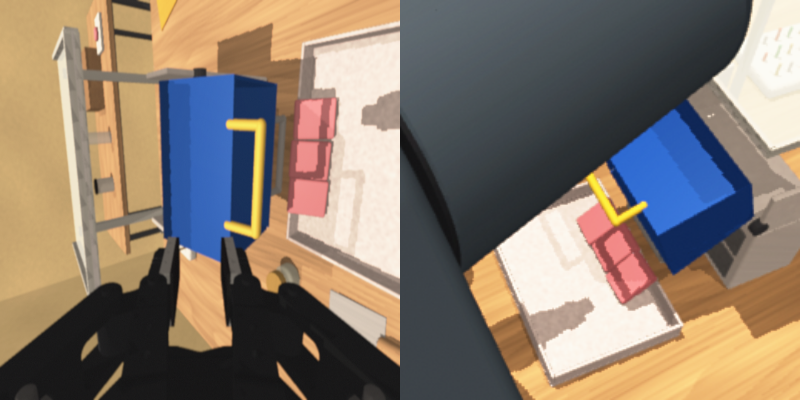

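The wrist view (left) shows all three models in a row in the tray, at about (315,118), (312,157) and (307,197). They have not moved for 2 s, all heights are under 60 mm, the bin is at its stop and the gripper is clear.

```bash
python3 -c "
from station import *
print(sign_off())"
```

```text
the job is handed in; nothing more can be done
None
```

I tipped the bin to its stop (measured 1.92 rad, stop felt at 15 N), and all three models are at rest in the tray. The arm is clear of everything. The job was handed in at about 13 s of the 58 s allowed, and no verdict came back.

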